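# Show the screw canister's label to the tool-room scanner

## Robot

A 7-joint arm with a two-finger parallel gripper is mounted at the origin on the work surface. World frame = base frame: x ahead of the robot, y to its left, z up, the work surface at z = 0. Lengths are in m, angles in rad, forces in N, time in s.
With the tool pointing down it reaches from about 0.425 to 0.875 m from the base axis. Payload 9.9 kg.
Tool frame: the origin (TCP) lies midway between the tips of the shut fingers; the grasp point (between the pads) lies 19 mm behind it (tcp_to_grasp is the distance from the TCP to the grasp point, in m); x points along the fingers, y is the direction in which the jaws open and shut, and the axes are right-handed (so a half turn about x gives the same grasp; the last joint's range is limited). The gripper opens to 85 mm and grips with 20 to 120 N. Pads are 22 mm wide; open, the fingers measure 114 mm over their backs; the gripper's body (76 mm by 85 mm) begins 54 mm behind the grasp point. The pads swing forward as they close: fully open they stand 13 mm farther back than shut.
Start: joints at [-1.295, 0.576, 0.025, 1.437, -0.015, 1.129, -0.057], TCP at [0.238, 0.632, 0.202] pointing down, gripper open.
Joint ranges: [-2.76, 2.76], [-0.34, 2.15], [-1.52, 1.57], [0.19, 2.46], [-1.09, 4.23], [0.17, 1.99], [-2.82, 2.82]. Speed limits (rad/s): [2.22, 2.22, 3.01, 3.01, 3.14, 3.14, 3.14].

## Interface

Orientations are given as a unit quaternion [w, x, y, z].
In Python, from rig import * gives the robot as it stands.
- The arm moves only by the tool drive_tool, never from a script. Its argument "steps" is a list of rows, each an object with "hand": the finger opening in m, from 0 to 0.0854; "delta_pos": the shift along the tool's x, y, z in m, a list of three; "turn": the turn about the tool's x in rad. In form: [{"hand": hand, "delta_pos": [x, y, z], "turn": turn}, ...]. A call has 1 to 20 rows; each row shifts and turns the commanded pose from where the row before left it, along the tool's axes as they then stand; what a row does not reach is not made up. A row lasts 1/8 s, in which the tool goes at most 62.5 mm and 10.7 degrees, less where a joint would pass 70% of its speed; a pose out of reach is approached as far as the arm can. A call is refused whole if a number of a shift passes 0.0625 or a number of a turn 0.188, either way. A call with a gripper value outside its range is refused whole. The fingers move at their own pace and stop on an object; "squeeze" is the grip in N (left out, the last holds). Time passes only in rows, so rows that do not move let the fingers close. It gives the time, the measured TCP pose, the force and the opening at its end, in the units of the state.
- get_obs(): the state, without advancing time (a new reading comes with each control period).
- camera(name): name is "side" or "top" or "wrist"; returns a dict with "image" (420x560x3 uint8, blue, green, red), "mtx" (3x3 intrinsics, pixels), "origin" and "attitude" of the camera in the world. Camera axes: x right, y down, z forward; pixel columns grow to the right and rows downward; lengths in m; the calibration is good to about 2 mm. A picture is of the moment at which its call begins. There is no depth.
- hand_in(): hands the job in, once; it reports no verdict.
The state is a dict: "time": time; "q": joint angles; "joint_vel": joint speeds; "effort": joint torques, N m; "tcp_pos": TCP position; "eef_rot": TCP orientation; "ft_force": force on the tool from outside, world axes, zero at the start; "torque": the same for the moment, N m; "opening": finger opening in m.
Only numpy, scipy, OpenCV 4.12 (cv2) and the standard library are available. Lean on these libraries where they do the work, as an engineer would, in place of code of your own. Each camera call takes 0.05 s, during which the arm holds its last target.

## Task

Book in the teal-lidded screw canister: stand it upright on the white round pad of the scan station, with its white label facing the red scanner window, and let go of it. Set it down, do not drop or tip it, and leave the yellow-lidded and the red-lidded canisters where they stand.

Things in the scene. Friction and masses are not known exactly. Their poses are not given: they have to be found in the camera images.
- teal_center (a point): upright grey cylinder with a teal lid, 56 mm in diameter, 76 mm tall, about 0.25 kg, loose. This point is its centre, 38 mm above its underside. z points up, x points from the axis out through the middle of its white bar-coded label (35 mm wide); a white stripe on the lid runs from the middle to the rim on the label's side
- window (a point): red window's centre on the fixed scan station, 42 mm above the bench; z up, y points into the black scanner block (90 mm wide, 60 deep, top 70 above bench), so the window looks along -y. The round white pad (64 mm, drawn flat on a 6 mm thick plate 120 mm wide) has its centre 100 mm in front: at x = 0, y = -100 mm here. A canister on it has its centre 44 mm above the bench
- yellow_center (a point): bystander: the same canister (56 mm in diameter, 76 mm tall, about 0.25 kg) with a yellow lid; this point is its centre, 38 mm above its underside, z up, x towards its own white label. It stands upright on the bench and stays there
- red_center (a point): bystander: the same canister (56 mm in diameter, 76 mm tall, about 0.25 kg) with a red lid; this point is its centre, 38 mm above its underside, z up, x towards its own white label. It stands upright on the bench and stays there
Not all that is in view belongs to the job. Leave any purple look-alike of the part that bears teal_center alone.

How it is judged:
By the outcome, as a careful person would: the job done as asked, in the order asked, and still so for the second after the job is handed in, with the robot touching nothing.
It also fails if it takes over 32 s, if anything falls off the work surface, if the arm or the gripper's body presses on something with over 40 N, if the wrist force passes 120 N, or if a joint passes its speed limit or range.

## Working session

There is one attempt and no reset: what is moved stays moved. The work goes in short steps, Python scripts to look and compute and a tool call to move; the robot and the scene stay as the last step left them, time stands still between calls to the robot, and variables do not carry over. Pictures are saved under pics/ and viewed, and the job is handed in when it is done.

Besides the shell and the picture viewer there is one more tool, called after ">>>" as a command line: name --argument value ..., lists and objects as JSON in quotes. drive_tool: Moves the arm, as the interface text tells. Its arguments: {"type":"object","properties":{"steps":{"type":"array"},"squeeze":{"type":"number"}},"required":["steps"]}

```bash
mkdir -p pics; ls
python3 - <<'E'
from rig import *
import cv2,numpy as np
o=get_obs(); print(o)
for n in ["side","top","wrist"]:
    c=camera(n); cv2.imwrite(f"pics/{n}0.png",c["image"]); print(n,c["mtx"],c["origin"],c["attitude"])
    np.savez(f"pics/{n}0.npz",**c)
E
```

```text
pics
{'time': 0.0, 'q': array([-1.29481057,  0.57653987,  0.0248425 ,  1.43795304, -0.0149838 ,
        1.12898443, -0.05649883]), 'joint_vel': array([ 7.18929621e-04, -7.27451292e-04, -5.74239983e-04, -4.00649473e-04,
        5.02992560e-05,  3.23040582e-03,  5.66538337e-04]), 'effort': array([-1.59230199e-04, -7.65770030e+01,  2.25062661e+00, -2.85944384e+01,
        1.52812799e-02,  1.29929880e-02,  3.88070802e-07]), 'tcp_pos': array([0.2374693 , 0.63129264, 0.20152156]), 'eef_rot': array([ 0.69562716,  0.1259067 ,  0.69576998, -0.12710035]), 'ft_force': array([-0.50969247,  0.4506737 , -0.10228433]), 'torque': array([-0.02953802, -0.0123689 ,  0.02549201]), 'opening': 0.08563440503731752}
side [[381.93142576   0.         278.85669643]
 [  0.         381.93142576 211.51421852]
 [  0.           0.           1.        ]] [0.17424455 0.38838939 0.56816216] [ 0.13235051 -0.31971186  0.86716502 -0.35817942]
top [[435.23760017   0.         280.49802843]
 [  0.         435.23760017 203.18200652]
 [  0.           0.           1.        ]] [0.39010939 0.00799119 0.90087353] [-0.04019873  0.70659704 -0.7048601   0.04771704]
wrist [[346.66455798   0.         281.30426233]
 [  0.         346.66455798 211.35095297]
 [  0.           0.           1.        ]] [0.17186547 0.65653568 0.37329261] [0.11342361 0.81434143 0.56387056 0.07767306]
```

View pics/side0.png

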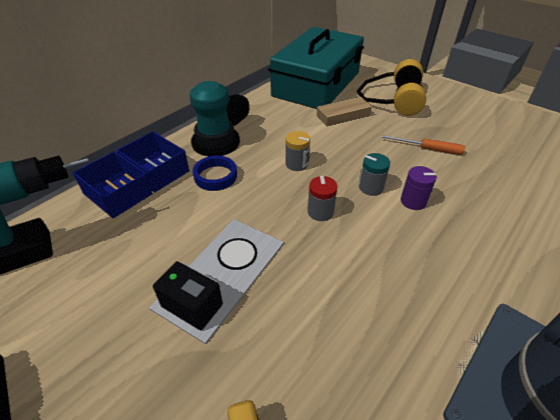

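View pics/top0.png

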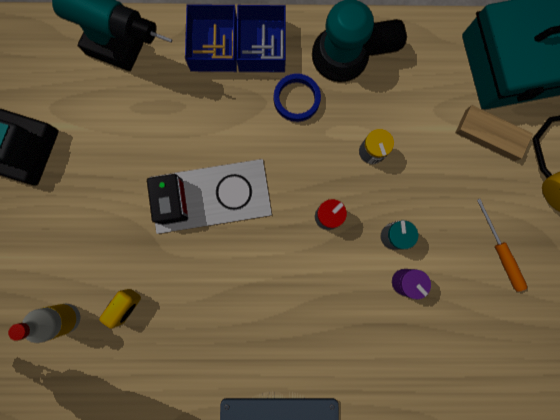

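View pics/wrist0.png

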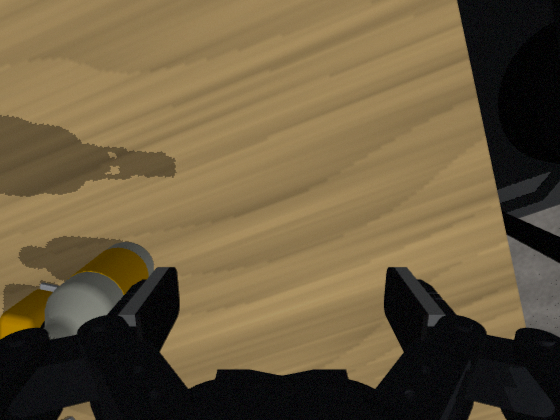

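```bash
cat > h.py <<'E'
import numpy as np,cv2
from scipy.spatial.transform import Rotation as R
def load(f): return dict(np.load(f))
def Rm(c):
    q=c["attitude"]; return R.from_quat([q[1],q[2],q[3],q[0]]).as_matrix()
def proj(c,P):
    P=np.atleast_2d(P); p=(P-c["origin"])@Rm(c); p=p@c["mtx"].T; return p[:,:2]/p[:,2:]
def ray(c,uv):
    uv=np.atleast_2d(uv); d=np.c_[uv,np.ones(len(uv))]@np.linalg.inv(c["mtx"]).T@Rm(c).T; return d
def atz(c,uv,z):
    d=ray(c,uv); return c["origin"]+d*((z-c["origin"][2])/d[:,2])[:,None]
def tri(c1,u1,c2,u2):
    d1=ray(c1,u1)[0];d2=ray(c2,u2)[0];A=np.c_[d1,-d2];s=np.linalg.lstsq(A,c2["origin"]-c1["origin"],rcond=None)[0]
    a=c1["origin"]+s[0]*d1;b=c2["origin"]+s[1]*d2;return (a+b)/2,np.linalg.norm(a-b)
E
python3 - <<'E'
from h import *
t=load("pics/top0.npz");s=load("pics/side0.npz")
def crop(c,x,y,w,h,k): return cv2.resize(c["image"][y:y+h,x:x+w],None,fx=k,fy=k,interpolation=cv2.INTER_CUBIC)
cv2.imwrite("pics/c1.png",np.vstack([crop(t,300,120,160,110//1,5)[:,:800]]) )
cv2.imwrite("pics/c2.png",crop(t,300,185,160,120,5))
cv2.imwrite("pics/c3.png",crop(t,140,150,150,95,5))
cv2.imwrite("pics/c4.png",crop(s,270,120,180,105,4))
cv2.imwrite("pics/c5.png",crop(s,140,210,155,135,4))
E
```

```text
(no output)
```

View pics/c2.png

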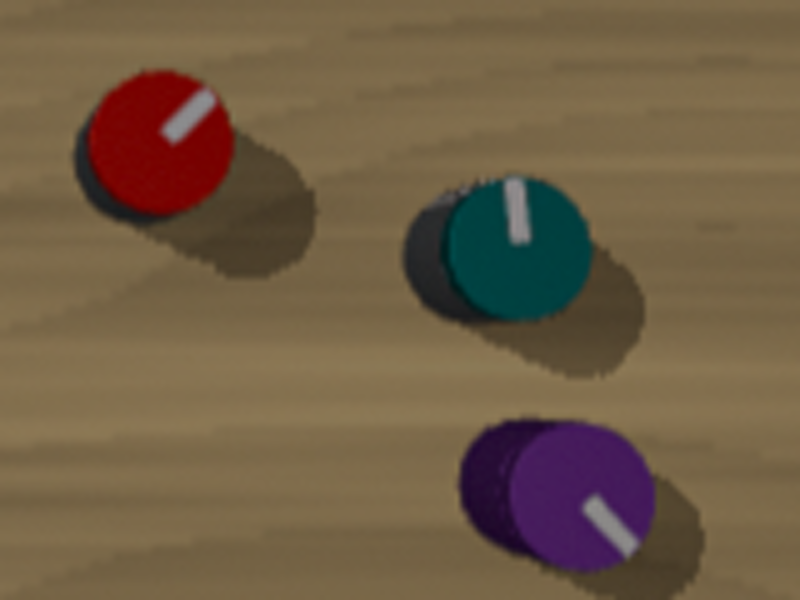

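View pics/c3.png

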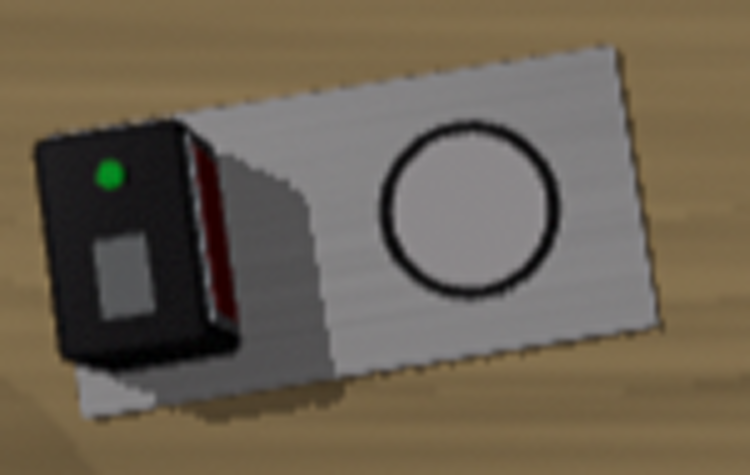

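View pics/c4.png

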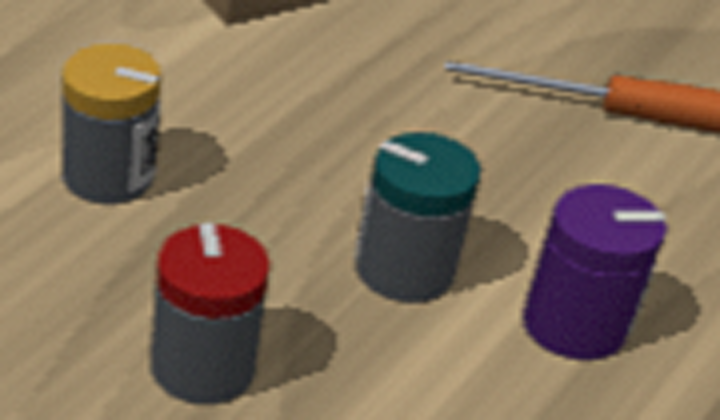

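View pics/c5.png

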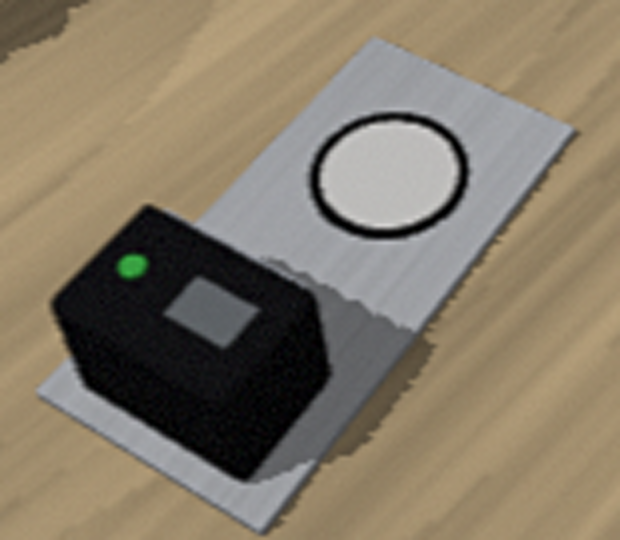

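```bash
cat > m.py <<'E'
from h import *
from scipy.optimize import least_squares
t=load("pics/top0.npz");s=load("pics/side0.npz")
a=np.linspace(0,2*np.pi,60,endpoint=False);C=np.c_[np.cos(a),np.sin(a)]
def lidmask(c,box,hue):
    x,y,w,h=box;im=c["image"];hsv=cv2.cvtColor(im,cv2.COLOR_BGR2HSV)
    m=np.zeros(im.shape[:2],np.uint8)
    sub=hsv[y:y+h,x:x+w];d=np.abs((sub[...,0].astype(int)-hue+90)%180-90)
    m[y:y+h,x:x+w]=((d<10)&(sub[...,1]>150)&(sub[...,2]>35))*255
    n,l,st,_=cv2.connectedComponentsWithStats(m)
    m=(l==1+np.argmax(st[1:,4])).astype(np.uint8)*255
    cs=max(cv2.findContours(m,0,2)[0],key=cv2.contourArea)
    return cv2.convexHull(cs)[:,0].astype(float)
def model(c,x,y,z,lh):
    pts=np.vstack([np.c_[x+.028*C[:,0],y+.028*C[:,1],np.full(60,zz)] for zz in (z,z-lh)])
    return cv2.convexHull(proj(c,pts).astype(np.float32))
def res(p,obs):
    r=[]
    for c,h in obs:
        m=model(c,*p); r+= [ -cv2.pointPolygonTest(m,(float(u),float(v)),True)-0.5 for u,v in h]
    return np.array(r)
def dens(h):
    out=[]
    for i in range(len(h)):
        n=max(1,int(np.linalg.norm(h[i]-h[i-1])));out+=[h[i-1]+(h[i]-h[i-1])*k/n for k in range(n)]
    return np.array(out)
B={"teal":((380,210,50,45),(355,148,40,36),90,(403.8,235),(376,162)),
   "red":((310,195,45,45),(305,172,38,32),0,(332,214),(323,187)),
   "yellow":((355,122,45,45),(280,127,36,30),22,(379,143),(298,139))}
for n,(bt,bs,hue,ut,us) in B.items():
    P,e=tri(t,ut,s,us)
    ht,hs=dens(lidmask(t,bt,hue)),dens(lidmask(s,bs,hue))
    both=least_squares(res,[*P,.02],args=([(t,ht),(s,hs)],),loss="soft_l1",x_scale=.01,diff_step=1e-3)
    print(n,"tri",P.round(4),round(e,4),"fit",both.x.round(4),"rms px",np.sqrt(np.mean(both.fun**2)).round(2))
    pt=least_squares(lambda p:res([p[0],p[1],.076,.018],[(t,ht)]),P[:2],x_scale=.01,diff_step=1e-3).x
    print("  top only z=.076",pt.round(4))
E
python3 m.py
python3 - <<'E'
from h import *
t=load("pics/top0.npz");s=load("pics/side0.npz")
# pad ring
def ring(c,box,thr):
    x,y,w,h=box;g=cv2.cvtColor(c["image"],cv2.COLOR_BGR2GRAY)[y:y+h,x:x+w]
    m=(g<thr).astype(np.uint8); cs=cv2.findContours(m,cv2.RETR_CCOMP,2)
    for k,hh in zip(cs[0],cs[1][0]):
        if len(k)>30:
            e=cv2.fitEllipse(k); print(len(k),np.array(e[0])+[x,y],e[1],"hole" if hh[3]>=0 else "outer", atz(c,np.array(e[0])+[x,y],.006).round(4))
            last=np.array(e[0])+[x,y]
    return last
a=ring(t,(212,170,46,44),80);b=ring(s,(213,234,50,40),80)
print(tri(t,a,s,b))
# direction: plate corners
ct=np.array([[140+613/5,150+46/5],[140+658/5,150+326/5],[140+84/5,150+417/5]])
print(atz(t,ct,.006).round(4))
cs=np.array([[140+375/4,210+38/4],[140+577/4,210+131/4],[140+265/4,210+532/4],[140+38/4,210+393/4]])
ps=atz(s,cs,.006);print(ps.round(4))
def d(p,q): v=q-p; return np.degrees(np.arctan2(v[1],v[0]))
pt=atz(t,ct,.006);print("ang",d(pt[1],pt[2]),d(pt[1],pt[0]),d(ps[1],ps[2]),d(ps[0],ps[3]),d(ps[1],ps[0]))
# stripe
st=np.array([[300+520/5,185+243/5],[300+514/5,185+180/5]]);p=atz(t,st,.076);print("stripe top",p.round(4),d(*p))
ss=np.array([[270+426/4,120+159/4],[270+382/4,120+147/4]]);p=atz(s,ss,.076);print("stripe side",p.round(4),d(*p))
E
```

```text
teal tri [ 0.4351 -0.2359  0.0697] 0.0036 fit [ 0.4351 -0.236   0.0656 -0.0011] rms px 1.04
  top only z=.076 [ 0.4344 -0.2354]
red tri [ 0.4747 -0.0993  0.0684] 0.0026 fit [ 0.4759 -0.0992  0.0648 -0.005 ] rms px 0.82
  top only z=.076 [ 0.4752 -0.099 ]
yellow tri [ 0.6139 -0.1936  0.0704] 0.0007 fit [ 0.6153 -0.1946  0.0695  0.0048] rms px 0.67
  top only z=.076 [ 0.6148 -0.1944]
52 [233.48662186 191.50009537] (34.79744338989258, 35.732120513916016) outer [[0.5262 0.0962 0.006 ]]
31 [233.32943726 191.44452667] (31.852069854736328, 32.44216537475586) hole [[0.5263 0.0966 0.006 ]]
53 [236.83364487 253.52684021] (30.654863357543945, 39.181495666503906) outer [[0.5259 0.0981 0.006 ]]
46 [236.78456116 253.18915749] (28.06236457824707, 36.2017936706543) hole [[0.5266 0.0976 0.006 ]]
(array([0.52676879, 0.09691161, 0.00508023]), np.float64(0.0008272063269023157))
[[0.5949 0.0363 0.006 ]
 [0.477  0.0169 0.006 ]
 [0.4389 0.2518 0.006 ]]
[[0.5931 0.0396 0.006 ]
 [0.4753 0.0203 0.006 ]
 [0.4372 0.2539 0.006 ]
 [0.5543 0.2742 0.006 ]]
ang 99.21282834123622 9.335881039564855 99.26459828854186 99.38422052702758 9.314040722590123
stripe top [[ 0.4358 -0.2354  0.076 ]
 [ 0.4598 -0.2339  0.076 ]] 3.5538164715913583
stripe side [[ 0.4364 -0.2345  0.076 ]
 [ 0.4595 -0.2285  0.076 ]] 14.62652969481181
```

```bash
cat >> h.py <<'E'
def Rq(q): return R.from_quat([q[1],q[2],q[3],q[0]]).as_matrix()
E
python3 - <<'E'
from rig import *
from h import *
o=get_obs();M=Rq(o["eef_rot"]);print(M.round(3));print("yaw of tool y",np.degrees(np.arctan2(M[1,1],M[0,1])))
w=load("pics/wrist0.npz");print("cam in tool",(M.T@(w["origin"]-o["tcp_pos"])).round(4));print((M.T@Rm(w)).round(3))
t=load("pics/top0.npz");s=load("pics/side0.npz");print(tri(t,(300+582/5,185+497/5),s,(270+608/4,120+218/4)))
E
```

```text
[[-0.     0.352  0.936]
 [-0.001  0.936 -0.352]
 [-1.    -0.001  0.   ]]
yaw of tool y 69.38717204409889
cam in tool [-0.1715  0.0002 -0.0703]
[[ 0.    -0.272  0.962]
 [ 1.     0.    -0.   ]
 [-0.     0.962  0.272]]
(array([ 0.34179725, -0.2558762 ,  0.07312117]), np.float64(0.0025466292494973988))
```

```bash
cat >> h.py <<'E'
def step(p,yaw,dp,turn):
    c,s=np.cos(yaw),np.sin(yaw)
    y=np.array([c,s,0]);z=np.array([s,-c,0]);x=np.array([0,0,-1.])
    return p+dp[0]*x+dp[1]*y+dp[2]*z, yaw-turn
def plan(p,yaw,wps,nd=4):
    """wps list of (pos,yaw) ; prints rounded rows"""
    rows=[];p=np.array(p,float)
    for q,yw in wps:
        d=np.array(q)-p;c,s=np.cos(yaw),np.sin(yaw)
        dp=np.round([-d[2],d[0]*c+d[1]*s,d[0]*s-d[1]*c],nd);t=round(yaw-yw,3)
        rows.append((dp.tolist(),t));p,yaw=step(p,yaw,dp,t)
    for r in rows: print(r)
    print("end",p,np.degrees(yaw))
def now():
    from rig import get_obs
    o=get_obs();M=Rq(o["eef_rot"]);return o,o["tcp_pos"],np.arctan2(M[1,1],M[0,1])
E
python3 - <<'E'
from h import *
o,p,yaw=now()
N=18
f=np.linspace(0,1,N+1)[1:]
b0,b1=np.arctan2(p[1],p[0]),np.arctan2(-.236,.435);r0,r1=np.hypot(*p[:2]),.48
wps=[(( (r0+(r1-r0)*k)*np.cos(b0+(b1-b0)*k),(r0+(r1-r0)*k)*np.sin(b0+(b1-b0)*k),.21),yaw+(np.radians(-78)-yaw)*k) for k in f]
plan(p,yaw,wps,3)
E
```

```text
([-0.008, -0.014, 0.063], np.float64(0.143))
([-0.0, -0.011, 0.062], np.float64(0.143))
([-0.0, -0.007, 0.062], np.float64(0.143))
([-0.0, -0.005, 0.061], np.float64(0.143))
([-0.0, -0.002, 0.061], np.float64(0.143))
([-0.0, 0.0, 0.059], np.float64(0.142))
([-0.0, 0.003, 0.058], np.float64(0.143))
([-0.0, 0.006, 0.057], np.float64(0.143))
([-0.0, 0.008, 0.056], np.float64(0.143))
([-0.0, 0.011, 0.054], np.float64(0.143))
([-0.0, 0.012, 0.053], np.float64(0.143))
([-0.0, 0.015, 0.051], np.float64(0.143))
([-0.0, 0.016, 0.05], np.float64(0.143))
([-0.0, 0.019, 0.048], np.float64(0.143))
([-0.0, 0.02, 0.046], np.float64(0.143))
([-0.0, 0.021, 0.045], np.float64(0.143))
([-0.0, 0.023, 0.042], np.float64(0.142))
([-0.0, 0.024, 0.041], np.float64(0.143))
end [ 0.42152206 -0.22871014  0.20976116] -77.97757286354886
```

>>> drive_tool --steps '[{"hand":0.085,"delta_pos":[-0.008,-0.012,0.055],"turn":0.13},{"hand":0.085,"delta_pos":[0,-0.011,0.056],"turn":0.143},{"hand":0.085,"delta_pos":[0,-0.008,0.058],"turn":0.143},{"hand":0.085,"delta_pos":[0,-0.005,0.058],"turn":0.143},{"hand":0.085,"delta_pos":[0,-0.002,0.058],"turn":0.143},{"hand":0.085,"delta_pos":[0,0,0.058],"turn":0.143},{"hand":0.085,"delta_pos":[0,0.003,0.058],"turn":0.143},{"hand":0.085,"delta_pos":[0,0.006,0.057],"turn":0.143},{"hand":0.085,"delta_pos":[0,0.008,0.056],"turn":0.143},{"hand":0.085,"delta_pos":[0,0.011,0.054],"turn":0.143},{"hand":0.085,"delta_pos":[0,0.012,0.053],"turn":0.143},{"hand":0.085,"delta_pos":[0,0.015,0.051],"turn":0.143},{"hand":0.085,"delta_pos":[0,0.016,0.05],"turn":0.143},{"hand":0.085,"delta_pos":[0,0.019,0.048],"turn":0.143},{"hand":0.085,"delta_pos":[0,0.02,0.046],"turn":0.143},{"hand":0.085,"delta_pos":[0,0.021,0.045],"turn":0.143},{"hand":0.085,"delta_pos":[0,0.022,0.042],"turn":0.143},{"hand":0.085,"delta_pos":[0,0.02,0.035],"turn":0.143},{"hand":0.085,"delta_pos":[0,0,0],"turn":0}]'

```text
time: 2.52
tcp_pos: [0.413, -0.2076, 0.2107]
eef_rot: [-0.076, -0.703, -0.075, 0.703]
ft_force: [0.5, 0.4, -0.1]
opening: 0.0849
```

Run:
```python
from h import *
from rig import *
o,p,y=now();print(o["time"],p,np.degrees(y),o["q"].round(3),Rq(o["eef_rot"])[:,0].round(3))
c=camera("wrist");cv2.imwrite("pics/wrist1.png",c["image"]);np.savez("pics/wrist1.npz",**c)
```

```text
2.525 [ 0.41301492 -0.20757631  0.2106578 ] -77.72271174672693 [-0.251  0.343  0.84   1.979 -0.312  0.952 -0.613] [-0. -0. -1.]
```

View pics/wrist1.png

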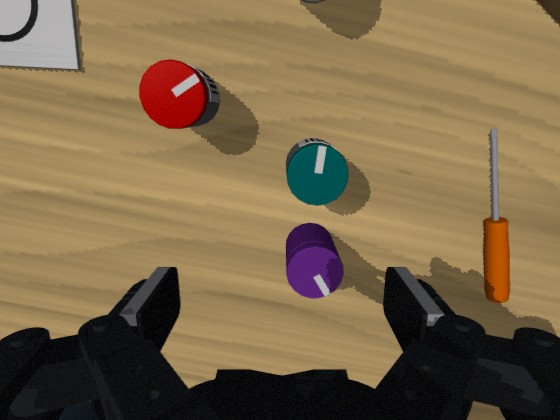

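```bash
cat > m2.py <<'E'
import re
src=open("m.py").read().split("B={")[0]; exec(src)
w=load("pics/wrist1.npz")
P0=[.435,-.236,.07,.018]
H={"t":(t,(380,210,50,45)),"s":(s,(355,148,40,36)),"w":(w,(270,125,95,95))}
obs={k:(c,dens(lidmask(c,b,90))) for k,(c,b) in H.items()}
for k in ["tw","sw","tsw"]:
    r=least_squares(res,P0,args=([obs[x] for x in k],),loss="soft_l1",x_scale=.01,diff_step=1e-3);print(k,r.x.round(4),np.sqrt(np.mean(r.fun**2)).round(2))
for k in "tsw":
    r=least_squares(lambda p:res([p[0],p[1],.076,.018],[obs[k]]),P0[:2],x_scale=.01,diff_step=1e-3);print(k,"z=.076",r.x.round(4),np.sqrt(np.mean(r.fun**2)).round(2))
# stripe ends via mask in wrist & top & side
for n,c,b in [("w",w,(300,140,35,40)),("t",t,(395,218,18,20)),("s",s,(362,152,18,12))]:
    x,y,ww,hh=b;sub=c["image"][y:y+hh,x:x+ww];hsv=cv2.cvtColor(sub,cv2.COLOR_BGR2HSV)
    m=((hsv[...,1]<110)&(hsv[...,2]>110)).astype(np.uint8)
    k,l,st,ce=cv2.connectedComponentsWithStats(m)
    i=1+np.argmax(st[1:,4]);v,u=np.nonzero(l==i);pts=np.c_[u+x,v+y].astype(float)
    g=atz(c,pts,.076)[:,:2];mu=g.mean(0);ev,V=np.linalg.eigh(np.cov((g-mu).T));d=V[:,1]
    print(n,len(u),"centroid",mu.round(4),"dir",np.degrees(np.arctan2(d[1],d[0])).round(1),np.sqrt(ev).round(4),"from centre",np.degrees(np.arctan2(mu[1]+.236,mu[0]-.435)).round(1))
E
python3 m2.py
python3 - <<'E'
from h import *
w=load("pics/wrist1.npz")
cv2.imwrite("pics/c6.png",cv2.resize(w["image"][120:220,265:375],None,fx=5,fy=5,interpolation=cv2.INTER_CUBIC))
E
```

```text
tw [ 0.4329 -0.2362  0.0634 -0.    ] 0.76
sw [ 0.4333 -0.2358  0.0656 -0.0007] 0.8
tsw [ 0.4333 -0.2358  0.0661 -0.    ] 0.89
t z=.076 [ 0.4344 -0.2354] 1.83
s z=.076 [ 0.4362 -0.2354] 2.38
w z=.076 [ 0.434 -0.235] 1.81
w 240 centroid [ 0.4482 -0.2339] dir -175.1 [0.0022 0.007 ] from centre 9.0
t 42 centroid [ 0.4639 -0.2376] dir 86.5 [0.0017 0.011 ] from centre -3.2
s 83 centroid [ 0.4577 -0.2356] dir 80.3 [0.009  0.0114] from centre 1.1
```

View pics/c6.png

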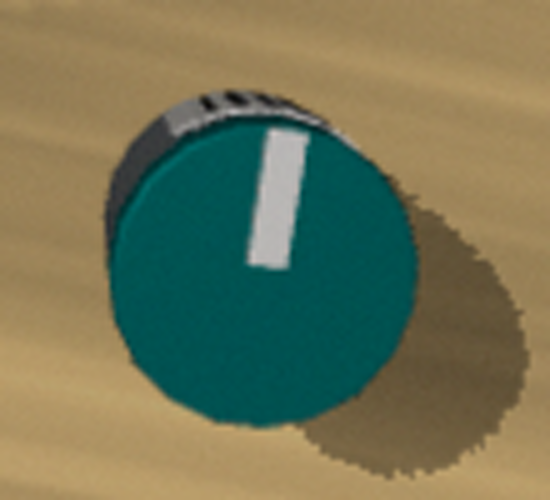

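```bash
sed -i 's/,True)-0.5 for/,True)+0.5 for/' m.py; python3 m2.py|head -6; python3 m.py
python3 - <<'E'
from h import *
w=load("pics/wrist1.npz")
p=atz(w,[[265+268/5,120+267/5],[265+289/5,120+131/5]],.076);v=p[1]-p[0];print(p,np.degrees(np.arctan2(v[1],v[0])))
E
```

```text
tw [ 0.4338 -0.2352  0.0714  0.0065] 0.37
sw [ 0.4337 -0.2353  0.0716  0.0089] 0.48
tsw [ 0.4338 -0.2353  0.0716  0.0085] 0.49
t z=.076 [ 0.4344 -0.2354] 0.86
s z=.076 [ 0.4359 -0.2351] 1.39
w z=.076 [ 0.434 -0.235] 0.83
teal tri [ 0.4351 -0.2359  0.0697] 0.0036 fit [ 0.4349 -0.2355  0.0711  0.0086] rms px 0.55
  top only z=.076 [ 0.4344 -0.2354]
red tri [ 0.4747 -0.0993  0.0684] 0.0026 fit [ 0.4755 -0.0989  0.0739  0.0121] rms px 0.4
  top only z=.076 [ 0.4751 -0.0991]
yellow tri [ 0.6139 -0.1936  0.0704] 0.0007 fit [ 0.6151 -0.1942  0.0739  0.0127] rms px 0.32
  top only z=.076 [ 0.6148 -0.1945]
[[ 0.43588037 -0.23570745  0.076     ]
 [ 0.45988295 -0.23351005  0.076     ]] 5.23076411912588
```

>>> drive_tool --steps '[{"hand":0.085,"delta_pos":[0,0.016,-0.0075],"turn":0},{"hand":0.085,"delta_pos":[0.01,0.0153,-0.0072],"turn":0},{"hand":0.085,"delta_pos":[0.03,0,0],"turn":0},{"hand":0.085,"delta_pos":[0.04,0,0],"turn":0},{"hand":0.085,"delta_pos":[0.02,0,0],"turn":0},{"hand":0.085,"delta_pos":[0,0,0],"turn":0}]' --squeeze 40

```text
time: 3.32
tcp_pos: [0.4362, -0.2312, 0.1091]
eef_rot: [-0.078, -0.702, -0.079, 0.704]
ft_force: [1.1, 0.6, 0.1]
opening: 0.0848
```

Run:
```python
from h import *
from rig import *
o,p,y=now();print(o["time"],p,np.degrees(y),o["q"].round(3),Rq(o["eef_rot"])[:,0].round(3))
c=camera("wrist");cv2.imwrite("pics/wrist2.png",c["image"]);np.savez("pics/wrist2.npz",**c)
M=Rq(o["eef_rot"]);print("err to teal in tool",M.T@(np.array([.434,-.235,.024])-p))
```

```text
3.325 [ 0.43624145 -0.23120574  0.10912812] -77.20474897893403 [-0.074  0.522  0.697  2.039 -0.488  0.751 -0.423] [-0.003  0.001 -1.   ]
err to teal in tool [0.08512839 0.00336919 0.00283234]
```

View pics/wrist2.png

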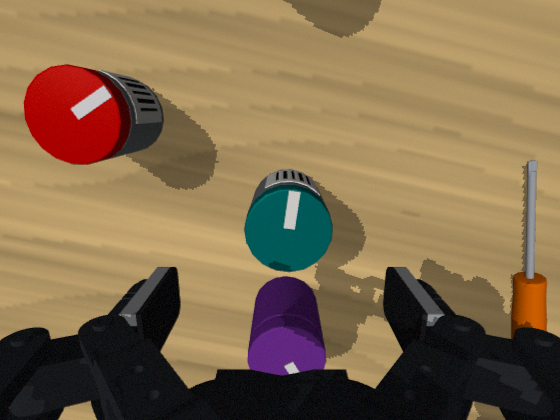

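Run:
```python
exec(open("m.py").read().split("B={")[0])
w1=load("pics/wrist1.npz");w=load("pics/wrist2.npz")
o1=(w1,dens(lidmask(w1,(270,125,95,95),90)));o2=(w,dens(lidmask(w,(235,165,110,110),90)))
P0=[.434,-.235,.07,.015]
r=least_squares(res,P0,args=([o1,o2],),loss="soft_l1",x_scale=.01,diff_step=1e-3);print(r.x.round(4),np.sqrt(np.mean(r.fun**2)))
r=least_squares(lambda p:res([p[0],p[1],.076,.015],[o2]),P0[:2],x_scale=.01,diff_step=1e-3);print("z=.076",r.x.round(4),np.sqrt(np.mean(r.fun**2)))
print(proj(w,[[.434,-.235,.076]]))
```

```text
[ 0.4335 -0.2352  0.0722  0.0099] 0.29727836349827935
z=.076 [ 0.4342 -0.235 ] 1.1954242743620591
[[287.92104692 231.62469561]]
```

>>> drive_tool --steps '[{"hand":0.085,"delta_pos":[0.005,0.0035,0.003],"turn":0},{"hand":0.085,"delta_pos":[0.02,0,0],"turn":0},{"hand":0.085,"delta_pos":[0.03,0,0],"turn":0},{"hand":0.085,"delta_pos":[0.02,0,0],"turn":0},{"hand":0.085,"delta_pos":[0.01,0,0],"turn":0},{"hand":0.085,"delta_pos":[0,0,0],"turn":0}]'

```text
time: 4.12
tcp_pos: [0.4342, -0.2369, 0.0255]
eef_rot: [0.078, 0.703, 0.078, -0.703]
ft_force: [0.3, 0.5, -0.7]
opening: 0.085
```

Run:
```python
from h import *
from rig import *
o,p,y=now();print(o["time"],p,np.degrees(y),o["q"].round(3),Rq(o["eef_rot"])[:,0].round(4),o["ft_force"])
M=Rq(o["eef_rot"]);print("err to teal in tool",M.T@(np.array([.4338,-.2352,.024])-p))
c=camera("wrist");cv2.imwrite("pics/wrist3.png",c["image"])
```

```text
4.125 [ 0.43418249 -0.23690237  0.02552979] -77.35097109400475 [ 0.047  0.637  0.548  2.116 -0.631  0.553 -0.291] [ 1.e-04  0.e+00 -1.e+00] [ 0.30251488  0.5335804  -0.69018788]
err to teal in tool [ 1.52985101e-03 -1.74475482e-03  5.18193115e-07]
```

View pics/wrist3.png

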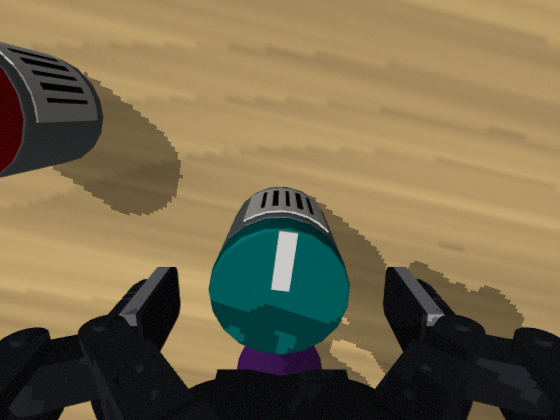

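>>> drive_tool --steps '[{"hand":0.07,"delta_pos":[0.001,-0.0017,0],"turn":0},{"hand":0.06,"delta_pos":[0,0,0],"turn":0},{"hand":0.05,"delta_pos":[0,0,0],"turn":0},{"hand":0.045,"delta_pos":[0,0,0],"turn":0},{"hand":0.045,"delta_pos":[0,0,0],"turn":0},{"hand":0.045,"delta_pos":[0,0,0],"turn":0},{"hand":0.045,"delta_pos":[0,0,0],"turn":0}]' --squeeze 40

```text
time: 5.05
tcp_pos: [0.4342, -0.2353, 0.0251]
eef_rot: [0.078, 0.703, 0.078, -0.702]
ft_force: [-0.2, 0.2, 7.0]
opening: 0.0548
```

Run:
```python
from h import *
from rig import *
o,p,y=now();print(o["time"],p,np.degrees(y),o["opening"],o["ft_force"])
c=camera("wrist");cv2.imwrite("pics/wrist4.png",c["image"]);np.savez("pics/wrist4.npz",**c)
```

```text
5.05 [ 0.43417454 -0.23527128  0.02510843] -77.34977795440884 0.05477447601005252 [-0.18616344  0.22057491  6.99840152]
```

View pics/wrist4.png

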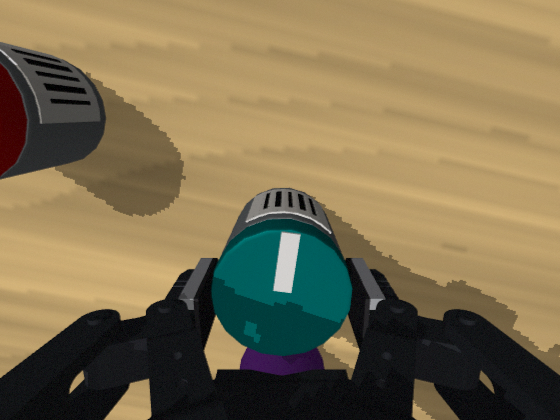

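Run:
```python
from h import *
o,p,yaw=now()
w=load("pics/wrist4.npz")
a=w["image"][225:300,262:305]
m=(a.min(2)>150).astype(np.uint8);v,u=np.nonzero(m);pts=np.c_[u+262,v+225].astype(float)
g=atz(w,pts,.076)[:,:2];mu=g.mean(0);ev,V=np.linalg.eigh(np.cov((g-mu).T));d=V[:,1]*np.sign(V[0,1]);lab=np.arctan2(d[1],d[0])
print(len(u),"label",np.degrees(lab),mu,np.sqrt(ev*12), "from ctr",np.degrees(np.arctan2(mu[1]+.2353,mu[0]-.434)))
lab=np.radians(4.7); T=np.radians(99.3)-lab+yaw
pad=np.array([.5265,.097])
print("target yaw",np.degrees(T))
N=13
f=np.linspace(0,1,N+1)[1:]
wps=[((*p[:2],.07),yaw),((*p[:2],.12),yaw)]
b0,b1=np.arctan2(p[1],p[0]),np.arctan2(pad[1],pad[0]);r0,r1=np.hypot(*p[:2]),np.hypot(*pad)
for k in f: wps.append((((r0+(r1-r0)*k)*np.cos(b0+(b1-b0)*k),(r0+(r1-r0)*k)*np.sin(b0+(b1-b0)*k),.15),yaw+(T-yaw)*k))
plan(p,yaw,wps)
```

```text
1077 label 5.161762649428136 [ 0.44822008 -0.23319615] [0.00691926 0.024164  ] from ctr 8.415811325869582
target yaw 17.250053091578806
([-0.0449, 0.0, -0.0], np.float64(0.0))
([-0.05, 0.0, -0.0], np.float64(0.0))
([-0.03, -0.0179, -0.0189], np.float64(-0.127))
([0.0, -0.0165, -0.0204], np.float64(-0.127))
([0.0, -0.0151, -0.0217], np.float64(-0.127))
([0.0, -0.0136, -0.0228], np.float64(-0.127))
([0.0, -0.0118, -0.0239], np.float64(-0.127))
([0.0, -0.0102, -0.0249], np.float64(-0.127))
([0.0, -0.0083, -0.0258], np.float64(-0.127))
([0.0, -0.0064, -0.0264], np.float64(-0.127))
([0.0, -0.0045, -0.027], np.float64(-0.127))
([0.0, -0.0025, -0.0275], np.float64(-0.127))
([0.0, -0.0004, -0.0277], np.float64(-0.127))
([0.0, 0.0016, -0.0278], np.float64(-0.127))
([0.0, 0.0037, -0.0278], np.float64(-0.127))
end [0.52649984 0.09697132 0.150019  ] 17.24538506767773
```

>>> drive_tool --steps '[{"hand":0.045,"delta_pos":[-0.015,0,0],"turn":0},{"hand":0.045,"delta_pos":[-0.035,0,0],"turn":0},{"hand":0.045,"delta_pos":[-0.045,0,0],"turn":0},{"hand":0.045,"delta_pos":[-0.03,-0.018,-0.019],"turn":-0.127},{"hand":0.045,"delta_pos":[0,-0.0165,-0.0205],"turn":-0.127},{"hand":0.045,"delta_pos":[0,-0.015,-0.0217],"turn":-0.127},{"hand":0.045,"delta_pos":[0,-0.0135,-0.0228],"turn":-0.127},{"hand":0.045,"delta_pos":[0,-0.012,-0.024],"turn":-0.127},{"hand":0.045,"delta_pos":[0,-0.01,-0.025],"turn":-0.127},{"hand":0.045,"delta_pos":[0,-0.0083,-0.0258],"turn":-0.127},{"hand":0.045,"delta_pos":[0,-0.0064,-0.0264],"turn":-0.127},{"hand":0.045,"delta_pos":[0,-0.0045,-0.027],"turn":-0.127},{"hand":0.045,"delta_pos":[0,-0.0025,-0.0275],"turn":-0.127},{"hand":0.045,"delta_pos":[0,-0.0005,-0.0277],"turn":-0.127},{"hand":0.045,"delta_pos":[0,0.0016,-0.0278],"turn":-0.127},{"hand":0.045,"delta_pos":[0,0.0037,-0.0278],"turn":-0.122},{"hand":0.045,"delta_pos":[0,0,0],"turn":0},{"hand":0.045,"delta_pos":[0,0,0],"turn":0}]'

```text
time: 7.35
tcp_pos: [0.5262, 0.0964, 0.1498]
eef_rot: [0.568, 0.421, 0.568, -0.422]
ft_force: [-0.4, -0.4, -2.8]
opening: 0.0543
```

Run:
```python
from h import *
from rig import *
o,p,y=now();print(o["time"],p,np.degrees(y),o["opening"],o["ft_force"],o["q"].round(3),Rq(o["eef_rot"])[:,0].round(4))
for n in ["wrist","top","side"]:
    c=camera(n);cv2.imwrite(f"pics/{n}5.png",c["image"]);np.savez(f"pics/{n}5.npz",**c)
```

```text
7.35 [0.52616408 0.09640343 0.1497827 ] 16.867388193481897 0.05427068853768836 [-0.39654904 -0.41741259 -2.79001118] [-0.46   0.44   0.276  1.886 -0.155  0.837  0.189] [-0.     -0.0011 -1.    ]
```

View pics/wrist5.png

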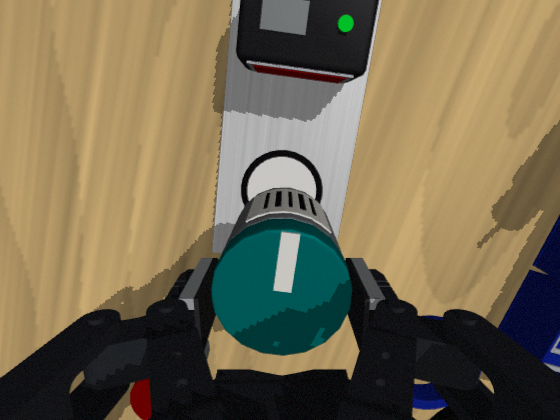

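View pics/side5.png

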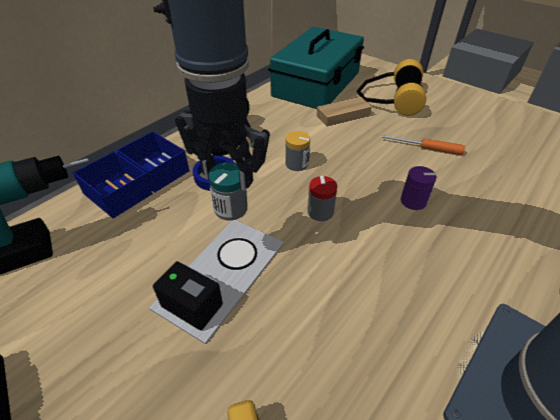

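Run:
```python
from h import *
from scipy.optimize import least_squares
o,p,yaw=now()
w=load("pics/wrist5.npz")
a=w["image"][225:300,262:305]
m=(a.min(2)>150).astype(np.uint8);v,u=np.nonzero(m);pts=np.c_[u+262,v+225].astype(float)
g=atz(w,pts,.2007)[:,:2];mu=g.mean(0);ev,V=np.linalg.eigh(np.cov((g-mu).T));d=V[:,1]*np.sign(V[1,1])
print("label",np.degrees(np.arctan2(d[1],d[0])),mu,np.sqrt(ev*12))
gr=cv2.cvtColor(w["image"],cv2.COLOR_BGR2GRAY)
m=np.zeros_like(gr);m[145:188,236:328]=(gr[145:188,236:328]<70)
n,l,st,_=cv2.connectedComponentsWithStats(m);print(st[1:])
i=l[153,282];print(i)
v,u=np.nonzero((l==i) if i else m);P=atz(w,np.c_[u,v].astype(float),.006)[:,:2]
r=least_squares(lambda q:np.hypot(*(P-q[:2]).T)-q[2],[.5265,.097,.032],loss="soft_l1",f_scale=.001);print("ring",r.x,np.sqrt(np.mean(r.fun**2)))
im=w["image"].copy()[130:260,200:390];cv2.imwrite("pics/c7.png",cv2.resize(im,None,fx=4,fy=4))
im=w["image"].copy()[0:90,215:395];cv2.imwrite("pics/c8.png",cv2.resize(im,None,fx=4,fy=4))
```

```text
label 99.25135736989675 [0.52258106 0.11213089] [0.0068965  0.02407235]
[[241 150  81  38 658]]
1
ring [0.52499864 0.09641831 0.03513063] 0.0015271100462714339
```

View pics/c7.png

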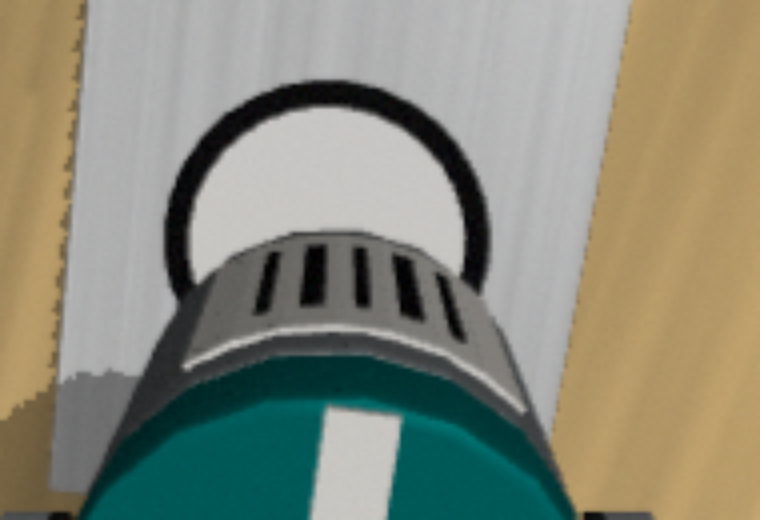

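View pics/c8.png

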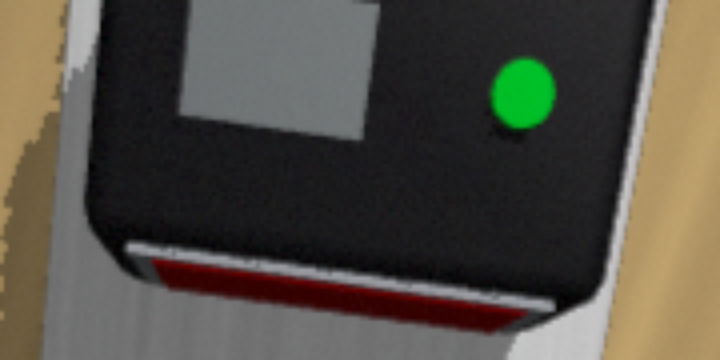

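>>> drive_tool --steps '[{"hand":0.045,"delta_pos":[0.02,0,0],"turn":0},{"hand":0.045,"delta_pos":[0.04,0,0],"turn":0},{"hand":0.045,"delta_pos":[0.03,0,0],"turn":0},{"hand":0.045,"delta_pos":[0.015,0,0],"turn":0},{"hand":0.045,"delta_pos":[0.006,0,0],"turn":0},{"hand":0.045,"delta_pos":[0.003,0,0],"turn":0},{"hand":0.045,"delta_pos":[0,0,0],"turn":0},{"hand":0.045,"delta_pos":[0,0,0],"turn":0}]'

```text
time: 8.5
tcp_pos: [0.5268, 0.0974, 0.0361]
eef_rot: [0.569, 0.421, 0.568, -0.42]
ft_force: [0.1, 0.2, -3.4]
opening: 0.0545
```

Run:
```python
from h import *
from rig import *
o,p,y=now();print(o["time"],p,np.degrees(y),o["opening"],o["ft_force"],o["torque"],Rq(o["eef_rot"])[:,0].round(4))
for n in ["wrist","side"]:
    c=camera(n);cv2.imwrite(f"pics/{n}6.png",c["image"] if n=="wrist" else cv2.resize(c["image"][150:340,140:340],None,fx=4,fy=3.1))
```

```text
8.5 [0.52683426 0.09742794 0.03605118] 16.96134847386216 0.054458362827834624 [ 0.11110795  0.17057866 -3.41736377] [-0.01203314 -0.02689693 -0.00162923] [ 1.1e-03  3.0e-04 -1.0e+00]
```

View pics/side6.png

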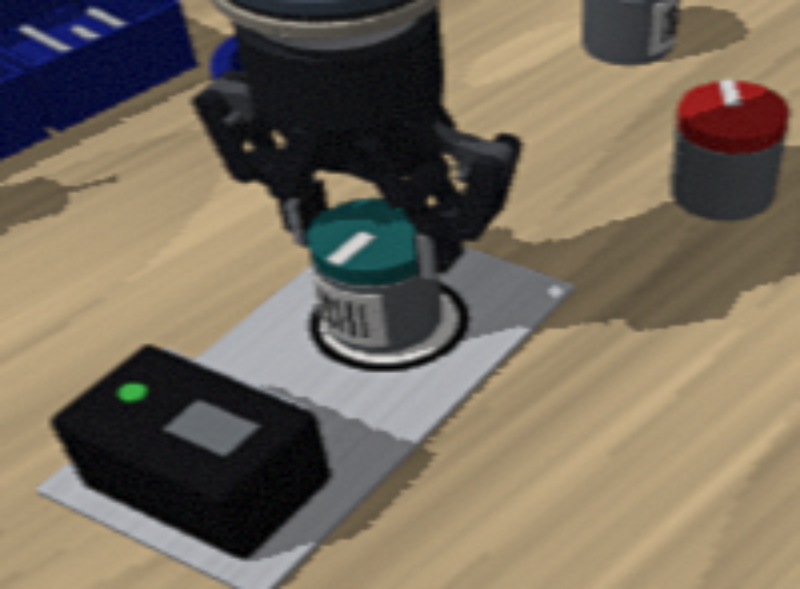

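View pics/wrist6.png

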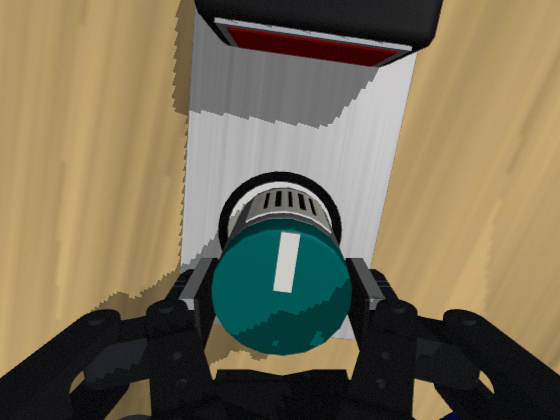

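>>> drive_tool --steps '[{"hand":0.045,"delta_pos":[0.002,-0.0009,0.0005],"turn":0},{"hand":0.045,"delta_pos":[0.0015,0,0],"turn":0},{"hand":0.045,"delta_pos":[0.001,0,0],"turn":0},{"hand":0.045,"delta_pos":[0,0,0],"turn":0},{"hand":0.045,"delta_pos":[0,0,0],"turn":0}]'

```text
time: 9.22
tcp_pos: [0.5256, 0.0965, 0.0311]
eef_rot: [0.568, 0.421, 0.568, -0.421]
ft_force: [-2.3, -0.9, 5.5]
opening: 0.0546
```

Run:
```python
from h import *
from rig import *
o,p,y=now();print(o["time"],p,np.degrees(y),o["ft_force"],o["torque"],Rq(o["eef_rot"])[:,0].round(4))
c=camera("side");np.savez("pics/side7.npz",**c)
im=c["image"]
a=np.linspace(0,2*np.pi,200)
big=cv2.resize(im[180:290,190:300],None,fx=5,fy=5,interpolation=cv2.INTER_CUBIC)
for z in (.006,.082):
    q=proj(c,np.c_[.5256+.028*np.cos(a),.0965+.028*np.sin(a),np.full(200,z)])
    cv2.polylines(big,[((q-[190,180])*5).astype(int)],True,(0,255,255) if z>.01 else (0,255,0),1)
cv2.imwrite("pics/side7.png",big)
```

```text
9.225 [0.5256242  0.09650534 0.03114128] 16.95164975514121 [-2.25739689 -0.88514806  5.5428076 ] [-0.13353217  0.65440838 -0.01208764] [-0.  0. -1.]
```

View pics/side7.png

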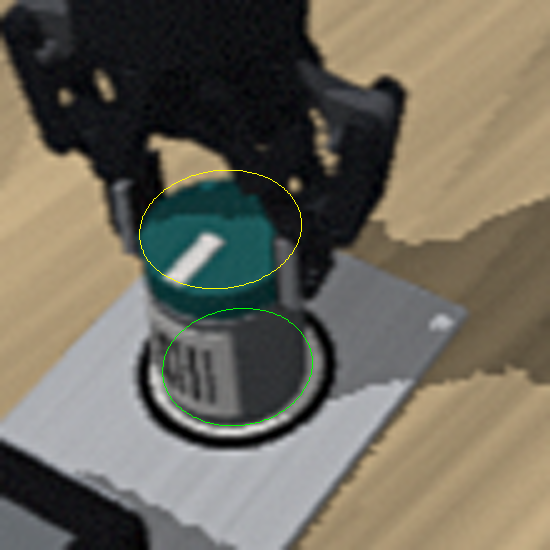

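>>> drive_tool --steps '[{"hand":0.055,"delta_pos":[0,0,0],"turn":0},{"hand":0.058,"delta_pos":[0,0,0],"turn":0},{"hand":0.064,"delta_pos":[0,0,0],"turn":0},{"hand":0.074,"delta_pos":[0,0,0],"turn":0},{"hand":0.085,"delta_pos":[0,0,0],"turn":0},{"hand":0.085,"delta_pos":[0,0,0],"turn":0},{"hand":0.085,"delta_pos":[0,0,0],"turn":0},{"hand":0.085,"delta_pos":[0,0,0],"turn":0}]' --squeeze 20

```text
time: 10.28
tcp_pos: [0.5257, 0.0966, 0.0309]
eef_rot: [0.568, 0.421, 0.568, -0.421]
ft_force: [-0.8, -0.5, 0.2]
opening: 0.0847
```

Run:
```python
from h import *
from rig import *
o,p,y=now();print(o["time"],p,np.degrees(y),o["opening"],o["ft_force"])
c=camera("wrist");cv2.imwrite("pics/wrist8.png",c["image"])
```

```text
10.275 [0.52566246 0.09657497 0.03087398] 16.960889392363026 0.08472944831679655 [-0.77925892 -0.50656137  0.22229655]
```

View pics/wrist8.png

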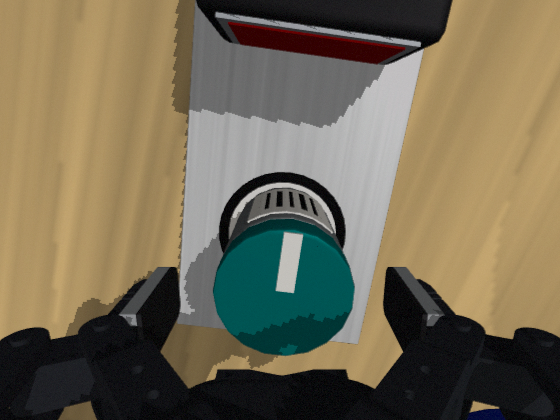

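Released; the canister stands at (284,286) with both fingers clear of it (jaws at columns 178 and 386). Backing straight up, then aside for a clear view.

>>> drive_tool --steps '[{"hand":0.085,"delta_pos":[-0.01,0,0],"turn":0},{"hand":0.085,"delta_pos":[-0.025,0,0],"turn":0},{"hand":0.085,"delta_pos":[-0.035,0,0],"turn":0},{"hand":0.085,"delta_pos":[-0.04,0,0],"turn":0},{"hand":0.085,"delta_pos":[-0.04,0,0],"turn":0},{"hand":0.085,"delta_pos":[-0.03,0,0.03],"turn":0},{"hand":0.085,"delta_pos":[0,0,0.05],"turn":0},{"hand":0.085,"delta_pos":[0,0,0.05],"turn":0},{"hand":0.085,"delta_pos":[0,0,0.04],"turn":0},{"hand":0.085,"delta_pos":[0,0,0],"turn":0},{"hand":0.085,"delta_pos":[0,0,0],"turn":0}]'

```text
time: 11.7
tcp_pos: [0.575, -0.0653, 0.2111]
eef_rot: [0.568, 0.421, 0.568, -0.421]
ft_force: [-0.8, -0.0, -0.1]
opening: 0.0853
```

Run:
```python
from h import *
from rig import *
o,p,y=now();print(o["time"],p,np.degrees(y),o["ft_force"])
for n in ["top","side","wrist"]:
    c=camera(n);np.savez(f"pics/{n}9.npz",**c);cv2.imwrite(f"pics/{n}9.png",c["image"])
    if n=="top":cv2.imwrite("pics/c9.png",cv2.resize(c["image"][150:245,140:290],None,fx=5,fy=5,interpolation=cv2.INTER_CUBIC))
    if n=="side":cv2.imwrite("pics/c10.png",cv2.resize(c["image"][170:320,140:300],None,fx=4,fy=4,interpolation=cv2.INTER_CUBIC))
```

```text
11.7 [ 0.57496487 -0.06533739  0.21114919] 16.966032629153563 [-0.8054288  -0.01181164 -0.14691573]
```

View pics/top9.png

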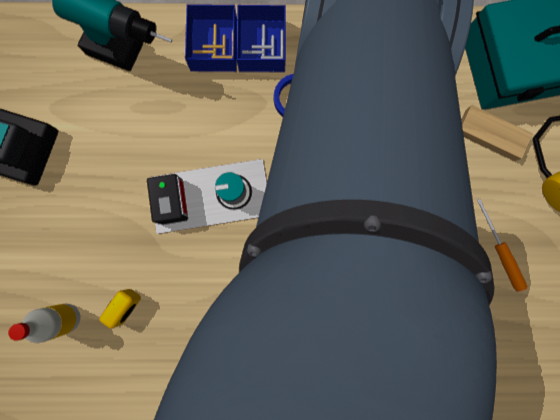

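View pics/c9.png

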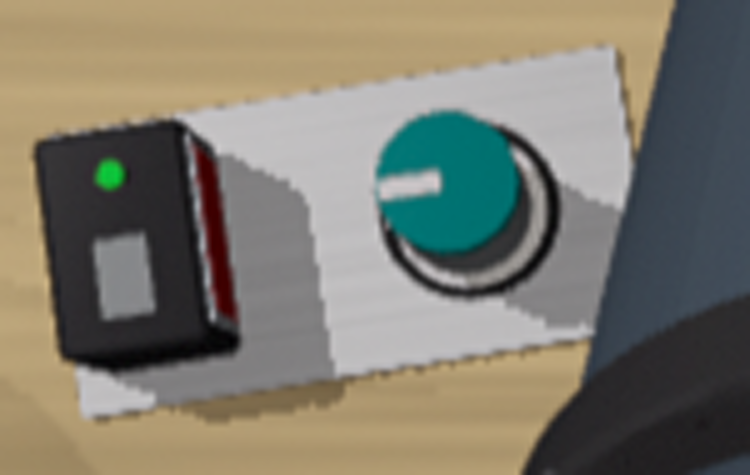

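View pics/c10.png

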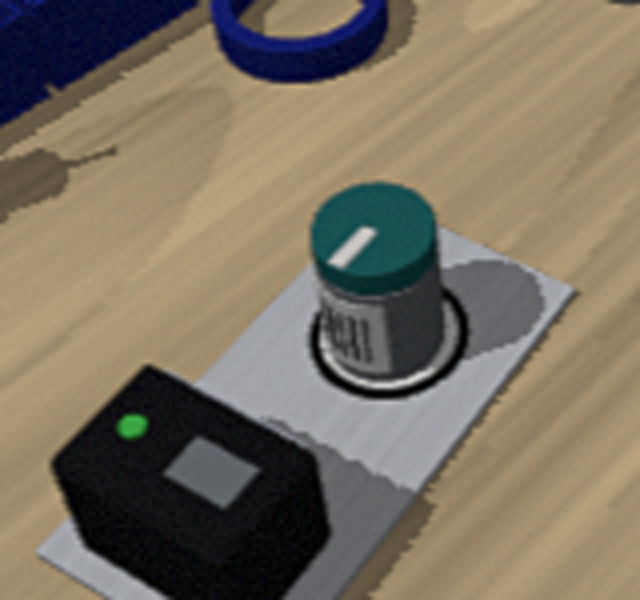

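View pics/wrist9.png

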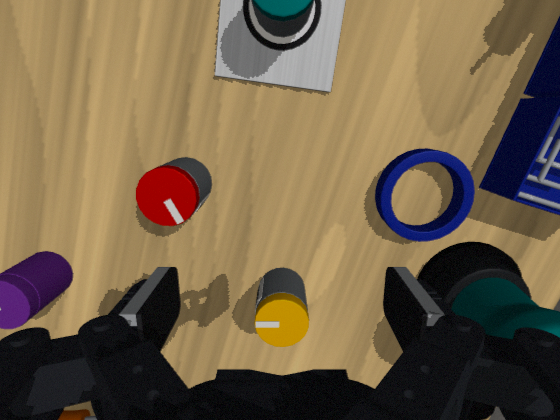

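Run:
```python
exec(open("m.py").read().split("B={")[0])
t=load("pics/top9.npz");s=load("pics/side9.npz")
ot=(t,dens(lidmask(t,(205,165,50,40),90)));os_=(s,dens(lidmask(s,(212,210,42,36),90)))
for k,ob in (("top",[ot]),("side",[os_])):
    r=least_squares(lambda p:res([p[0],p[1],.082,.013],ob),[.526,.097],x_scale=.01,diff_step=1e-3);print(k,r.x.round(4),np.sqrt(np.mean(r.fun**2)).round(2))
r=least_squares(res,[.526,.097,.08,.013],args=([ot,os_],),loss="soft_l1",x_scale=.01,diff_step=1e-3);print("both",r.x.round(4))
for c,b in ((t,(210,178,22,20)),(s,(220,224,18,14))):
    x,y,w,h=b;a=c["image"][y:y+h,x:x+w];m=(a[...,2]>90)&(a.min(2)>90)
    n,l,st,_=cv2.connectedComponentsWithStats(m.astype(np.uint8));i=1+np.argmax(st[1:,4]);v,u=np.nonzero(l==i);print(st[i])
    g=atz(c,np.c_[u+x,v+y].astype(float),.082)[:,:2];mu=g.mean(0);ev,V=np.linalg.eigh(np.cov((g-mu).T));d=V[:,1]*np.sign(V[1,1]);print("stripe",np.degrees(np.arctan2(d[1],d[0])),mu)
p=atz(t,[[140+440/5,150+182/5],[140+379/5,150+188/5]],.082);v=p[1]-p[0];print("hand top",np.degrees(np.arctan2(v[1],v[0])))
p=atz(s,[[140+371/4,170+231/4],[140+334/4,170+266/4]],.082);v=p[1]-p[0];print("hand side",np.degrees(np.arctan2(v[1],v[0])))
# bystanders side
for n,b,hue in (("red",(305,172,38,32),0),("yellow",(280,127,36,30),22)):
    s0=load("pics/side0.npz")
    try: print(n,lidmask(s0,b,hue).mean(0),lidmask(s,b,hue).mean(0))
    except Exception as e: print(n,"hidden")
w=load("pics/wrist9.npz")
for n,b,hue in (("red",(130,160,75,70),0),("yellow",(250,285,65,65),22)):
    r=least_squares(lambda p:res([p[0],p[1],.076,.013],[(w,dens(lidmask(w,b,hue)))]),[.53,-.1],x_scale=.01,diff_step=1e-3);print(n,r.x.round(4))
```

```text
top [0.5253 0.0973] 0.65
side [0.5257 0.0995] 0.8
both [0.5264 0.098  0.0777 0.0084]
[  0   0  18  20 183]
stripe 155.83848210284302 [0.52280609 0.12312421]
[ 2  3 12 10 57]
stripe 99.68631093642179 [0.5246532  0.11346448]
hand top 95.90682675575854
hand side 95.66391209663158
red [322.88888889 187.94444444] [322.4 187.2]
yellow [298.61111111 140.5       ] [298.55555556 140.44444444]
red [ 0.4745 -0.0989]
yellow [ 0.6137 -0.1934]
```

```bash
python3 -c "
from rig import *
print(hand_in())"
```

```text
the job is handed in; nothing more can be done
None
```

I stood the teal-lidded canister upright on the white pad with its label facing the red scanner window, let go of it, and handed the job in at about 11.8 s. `hand_in()` gives no verdict, so the checks below are my own.

**Placing:** The last top and side pictures show the canister standing inside the black ring. Its centre is about 1.5 mm from the pad centre in each view, mostly towards the window. The two views disagree with each other by about 2 mm, which is the calibration limit.

**Label direction:** The station direction is 99.3°.
- The wrist view before setting down gave 99.3°.
- After release, picking the stripe's ends by hand gave about 96° in both views, and the side-view mask gave 99.7°. The label is therefore within a few degrees of square.
- The top-view stripe mask gave 156°, which I discarded because it had picked up pixels other than the stripe.

**Heights:** Before the grasp, the fitted lid height came out at about 72 mm against the stated 76 mm. After placing, it was 78 mm against the 82 mm expected on the plate. I took this as fit bias. The touch force at the expected height, a change of about 9 N, confirmed the canister was seated.

**Other canisters:** Comparing before and after, the red and yellow canisters moved no more than about 1.5 mm, which is within measurement error. I never gripped the purple canister and saw no contact with it in the pictures, but I did not measure its position again.

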